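# Close a sample jar and show it to the inspection camera

### The arm

A 6-joint arm with a two-finger parallel gripper is mounted at the origin on a cart in front of the work surface, level with it; the furniture and walls round the work are solid. World frame = base frame: x ahead of the robot, y to its left, z up, the work surface at z = 0. Lengths are in m, angles in rad, forces in N, time in s.
With the tool pointing down it reaches from about 0.25 to 0.775 m from the base axis. Payload 4 kg.
Tool frame: the origin (TCP) lies at the very end of the fingers, on their centre line; the grasp point (between the pads) lies 19 mm behind it (robot.hold_point_z is the distance from the TCP to the grasp point, in m); z points along the fingers, y is the line along which they close (so a half turn about z gives the same grasp; the last joint's range is limited). The gripper opens to 94 mm and grips with 3 to 60 N. Pads are 16 mm wide; open, the fingers measure 119 mm over their backs; the gripper's body (75 mm by 177 mm) begins 78 mm behind the grasp point.
Start: joints at [-1.254, 0.087, 1.371, -0, 1.684, -0.103], TCP at [0.224, -0.502, 0.206] pointing down, gripper open.
Joint ranges: [-3.1, 3.1], [-0.76, 2.03], [0.27, 2.55], [-1.08, 4.22], [0.17, 2.65], [-2.57, 2.57]. Speed limits (rad/s): [2.79, 2.79, 3.14, 3.14, 3.14, 3.14].

### API

Orientations are given as [roll, pitch, yaw] about the fixed x, y, z axes, in that order (R = Rz(yaw) Ry(pitch) Rx(roll)).
In Python, from bench import robot gives the robot as it stands.
- The arm moves only by the tool carry_out, never from a script. Its argument "steps" is a list of rows, each a list of 3 entries, a list of its own where there are three numbers: the shift along the tool's x, y, z in m, then the turn about the tool's z in units of 10 degrees (1.0 is 10 degrees), then the closure, from -1 (fully open) to 1 (shut). In form: [[[tx, ty, tz], roll, jaw], ...]. A call has 1 to 10 rows; each row is the pose to reach, as a shift and turn from the pose commanded when the call began, along the tool's axes at that moment; what a row does not reach only later rows make up. A row lasts 1/8 s, in which the tool goes at most 62.5 mm and 10.7 degrees, less where a joint would pass 70% of its speed; a pose out of reach is approached as far as the arm can. A call with a gripper value outside its range is refused whole. The fingers move at their own pace and stop on an object; the grip force is fixed at half the most. Time passes only in rows, so rows that repeat a pose let the fingers close. It gives the time, the measured TCP pose, the force, the opening and the grip force at its end, in the units of the state.
- robot.get_obs(): the state, without advancing time (a new reading comes with each control period).
- robot.snapshot(name): name is "scene" or "top" or "wrist"; returns a dict with "image" (400x640x3 uint8, red, green, blue), "z_map" (400x640 float32, m along the optical axis (not along the pixel's ray), 0 where there is no reading), "mtx" (3x3 intrinsics, pixels), "D" ([k1, k2, p1, p2, k3] as OpenCV has them; the pictures are not rectified), "R" (3x3) and "t" (3): a world point X has camera coordinates R X + t. Camera axes: x right, y down, z forward; pixel columns grow to the right and rows downward; lengths in m; the calibration is good to about 2 mm. A picture is of the moment at which its call begins.
- robot.close_job(): hands the job in; it is judged then, once.
The state is a dict: "time": time; "joint_positions": joint angles; "qvel": joint speeds; "joint_torque": joint torques, N m; "tool_pos": TCP position; "ee_rot": TCP orientation; "wrist_force": force on the tool from outside, world axes, zero at the start; "wrist_torque": the same for the moment, N m; "width": finger opening in m; "finger_force": force on a finger pad.
Only numpy, scipy, OpenCV 4.12 (cv2) and the standard library are available. Lean on these libraries where they do the work, as an engineer would, in place of code of your own. Each camera call takes 0.05 s, during which the arm holds its last target. There are 200 camera calls.

### The job

Put the blue lid on the square sample jar so that it sits fully down, then take the jar itself by its two bare sides (not by the label), keep it upright, and show it to the inspection camera: jar level, its middle on the lens axis 12 cm in front of the lens, the label squarely facing the lens. Finish while still holding the jar there, steady in the air; do not bump the camera or disturb the beaker, the loose stopper or the brown bottle.

Things in the scene. Friction and masses are not known exactly. Their poses are not given: they have to be found in the camera images.
- jar_mid (a point): Centre (24 mm above its underside) of the square sample jar: frosted, see-through, 46 x 46 x 48 mm tall, about 0.1 kg, standing open. z up; -x square out of the face with the label; +y and -y out of two bare faces (grip these, 46 mm apart). In the middle of its flat top a round mouth 36 mm in diameter. A small grey rubber stopper lies loose inside
- jar: The same jar; origin at the centre of its underside, same axes
- jar_label: Label on the jar: white, 34 mm wide, 30 mm high, red band along its upper edge; origin at its centre, on the jar's -x face 23 mm from the jar's middle and 22 mm above the jar's underside. Fixed to the jar, same axes
- lid_knob (a point): Middle of the knob of the blue round lid: knob upright, 18 mm in diameter and tall; below it a flange 44 mm in diameter, 4 mm thick, then a tapered plug 32 mm in diameter, 6 mm long. Standing on its plug on the worktop, the knob spans 10 to 28 mm up (middle 19). Fully on the jar, flange resting on its top, the knob's middle is 37 mm above jar_mid. z up. Only its weight (30 g) holds it down
- lens (a point): Centre of the front glass of the inspection camera: silver camera with a black lens barrel, fixed on a dark stand, 0.17 m above the worktop. The camera looks level along this point's own -x axis; z up. All of the camera lies behind this glass
- inspection_camera: The inspection camera's stand, fixed; origin on the worktop, 35 mm behind (+x of) the lens glass; same axes as lens. Base plate 110 x 100 x 12 mm, from 20 mm in front of to 90 mm behind the origin; camera body 52 mm wide; post at 55 mm behind the origin, 233 mm tall
- sample_mid (a point): Centre of the grey rubber stopper inside the jar, 21 mm in diameter and height; slides freely in the jar
- beaker: Glass beaker, 54 mm in diameter, 70 mm tall, bystander; origin at the centre of its underside
- spare_stopper: Brown rubber stopper, 26 mm in diameter and height, standing loose on the worktop, bystander; origin at the centre of its underside
- brown_bottle: Small brown bottle with a black cap, 42 mm in diameter, 90 mm tall, bystander; origin at the centre of its underside

How it is judged:
On the way, in this order (a step that is already met when the one before it is completed fails the run):
1. the lid sits fully down on the jar, let go, while the jar stands on the worktop (z of lid_knob in the frame of jar_mid between 0.033 and 0.0395 m and distance between lid_knob and jar_mid below 0.0405 m and angle between the z axis of lid_knob and the z axis of jar_mid, either way round below 0.1 rad and distance between sample_mid and jar_mid below 0.04 m and height (world z) of jar below 0.004 m and contact force between the fingers and anything else below 0.1 N), for 0.2 s.
2. the closed jar is lifted clear of the worktop in the gripper (z of lid_knob in the frame of jar_mid between 0.033 and 0.0395 m and distance between lid_knob and jar_mid below 0.0405 m and angle between the z axis of lid_knob and the z axis of jar_mid, either way round below 0.1 rad and height (world z) of jar above 0.06 m and contact force between the fingers and jar above 1 N), for 0.1 s.
At the end, for the whole second after the job is handed in: Held still in the air: jar centre 95 to 145 mm in front of the lens, within 20 mm of its axis sideways and in height; upright within 0.12 rad; label facing the lens within 0.18 rad; lid fully down in the mouth (within 2.5 mm), rubber stopper still inside (z of lid_knob in the frame of jar_mid between 0.033 and 0.0395 m and distance between lid_knob and jar_mid below 0.0405 m and angle between the z axis of lid_knob and the z axis of jar_mid, either way round below 0.1 rad and distance between sample_mid and jar_mid below 0.04 m and x of jar_mid in the frame of lens between -0.145 and -0.095 m and y of jar_mid in the frame of lens between -0.02 and 0.02 m and z of jar_mid in the frame of lens between -0.02 and 0.02 m and angle between the x axis of jar_mid and the x axis of lens, either way round below 0.18 rad and x of lens in the frame of jar_mid below -0.05 m and angle between jar_mid's own z axis and vertical below 0.12 rad and contact force between the fingers and jar above 1 N and linear speed of jar below 0.02 m/s and angular speed of jar below 0.2 rad/s); the arm keeps its last pose, push and grip.
It fails at once if the fingers press on the label (contact force between the fingers and jar_label above 0.5 N).
It fails at once if the jar is tipped more than 0.4 rad (angle between jar_mid's own z axis and vertical above 0.4 rad).
It fails at once if the inspection camera is bumped (contact force between anything else and inspection_camera above 2 N).
It fails at once if the beaker, the loose stopper or the brown bottle is moved more than 30 mm (distance of any of beaker, spare_stopper, brown_bottle from where it was at the start of the episode above 0.03 m).
It also fails if it takes over 48 s, if anything falls off the work surface, if the arm or the gripper's body presses on something with over 40 N, if the wrist force passes 120 N, or if a joint passes its speed limit or range.

## Working session

There is one attempt and no reset: what is moved stays moved. The work goes in short steps, Python scripts to look and compute and a tool call to move; the robot and the scene stay as the last step left them, time stands still between calls to the robot, and variables do not carry over. Pictures are saved under pics/ and viewed, at most 10 in all, crops included, and the job is handed in when it is done.

Besides the shell and the picture viewer there is one more tool, called after "Emit:" as a command line: name --argument value ..., lists and objects as JSON in quotes. carry_out: Moves the arm, as the interface text tells. Its arguments: {"type":"object","properties":{"steps":{"type":"array","items":{"type":"array"}}},"required":["steps"]}

```bash
mkdir -p pics; ls
cat > h.py <<'E'
import numpy as np, cv2, pickle
from bench import robot
def snap(n,tag):
    s=robot.snapshot(n); pickle.dump(s,open(f'pics/{tag}.pkl','wb'))
    cv2.imwrite(f'pics/{tag}.png',s['image'][:,:,::-1]); return s
def load(tag): return pickle.load(open(f'pics/{tag}.pkl','rb'))
def ray(s,u,v):
    p=cv2.undistortPoints(np.array([[[u,v]]],float),s['mtx'],s['D'])[0,0]
    return np.array([p[0],p[1],1.])
def at_z(s,u,v,z):   # intersection of the pixel ray with world height z
    R,t=s['R'],s['t']; c=-R.T@t; d=R.T@ray(s,u,v)
    return c+d*(z-c[2])/d[2]
def at_d(s,u,v):     # from depth map
    d=s['z_map'][int(round(v)),int(round(u))]
    return s['R'].T@(ray(s,u,v)*d-s['t'])
E
python3 - <<'E'
from h import *
for n in('scene','top'): snap(n,n)
o=robot.get_obs(); print(o['time'],o['tool_pos'],o['ee_rot'],o['width'],robot.hold_point_z)
E
```

```text
pics
0.1 [ 0.22399964 -0.50179011  0.20444305] [-3.13963928e+00 -2.08056548e-04  4.19770840e-01] 0.09373700774735767 0.0188
```

View pics/top.png

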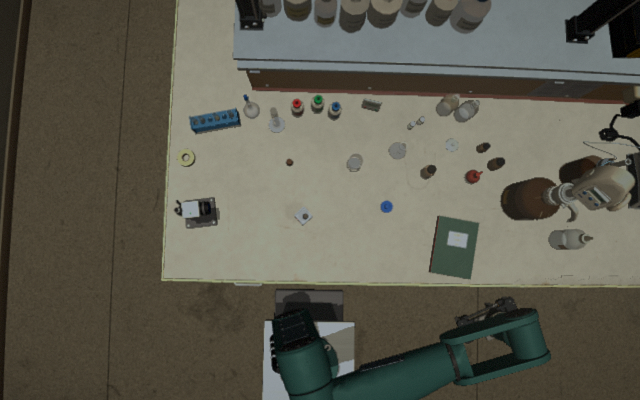

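View pics/scene.png

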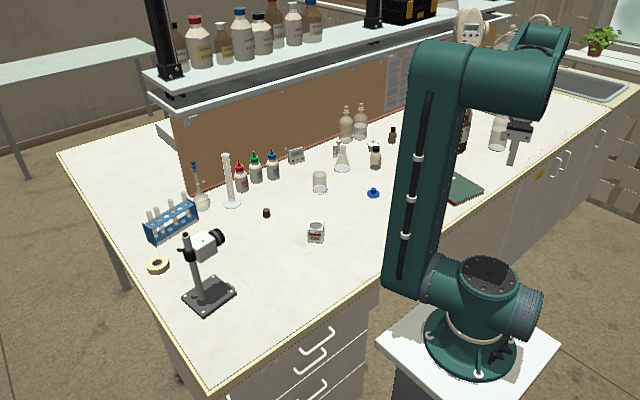

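Run:
```python
from h import *
s=load('top'); im=s['image'][:,:,::-1]
a=cv2.resize(im[180:240,165:245],None,fx=5,fy=5,interpolation=cv2.INTER_CUBIC)
b=cv2.resize(im[185:245,270:350],None,fx=5,fy=5,interpolation=cv2.INTER_CUBIC)
t=load('scene'); i2=t['image'][:,:,::-1]
c=cv2.resize(i2[215:250,295:342],None,fx=8,fy=8,interpolation=cv2.INTER_CUBIC)[:280,:376]
d=cv2.resize(i2[220:320,170:245],None,fx=3,fy=3,interpolation=cv2.INTER_CUBIC)
o=np.zeros((600,800,3),np.uint8);o[:300,:400]=a;o[:300,400:]=b;o[300:580,:376]=c;o[300:600,400:625]=d
cv2.imwrite('pics/crop.png',o)
for n,u,v,z in[('lid',386,206,.028),('jar',303.5,216,.048),('stop',290,162,.026),('beaker',354,162,.03),('bb',428,171,.09)]:
    print(n,at_z(s,u,v,z).round(3),at_d(s,u,v).round(3))
h=cv2.cvtColor(s['image'],cv2.COLOR_RGB2HSV)
m=((h[:,:,0]>100)&(h[:,:,0]<125)&(h[:,:,1]>150)).astype(np.uint8); m[:190]=0;m[225:]=0;m[:,:360]=0;m[:,410:]=0
v,u=np.nonzero(m);print(u.mean(),v.mean(),u.min(),u.max(),v.min(),v.max(),at_z(s,u.mean(),v.mean(),.015))
```

```text
lid [ 0.562 -0.262  0.028] [ 0.562 -0.262  0.031]
jar [0.52  0.028 0.048] [0.52  0.028 0.026]
stop [0.711 0.08  0.026] [0.711 0.08  0.024]
beaker [ 0.716 -0.147  0.03 ] [ 0.721 -0.15  -0.003]
bb [ 0.681 -0.395  0.09 ] [ 0.682 -0.397  0.085]
386.29761904761904 206.20238095238096 382 391 201 211 [ 0.5622971  -0.26560604  0.015     ]
```

View pics/crop.png

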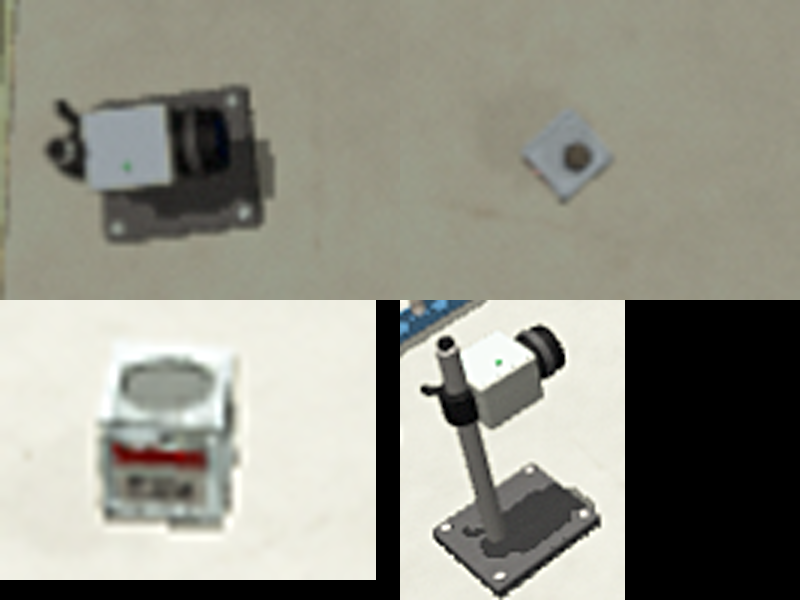

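```bash
cat >> h.py <<'E'
def to(x,y,z,yaw=None):   # shift along tool axes and turn in 10 deg to reach a tool-down pose
    from scipy.spatial.transform import Rotation as Ro
    o=robot.get_obs(); R=Ro.from_euler('xyz',o['ee_rot']).as_matrix()
    sh=R.T@(np.array([x,y,z])-o['tool_pos'])
    tr=0 if yaw is None else -np.rad2deg((yaw-o['ee_rot'][2]+np.pi)%(2*np.pi)-np.pi)/10
    print('to',sh.round(4),'turn',round(tr,3),'| now',o['time'],np.round(o['tool_pos'],4),np.round(o['ee_rot'],4),np.round(o['joint_positions'],2),o['width'])
E
python3 - <<'E'
from h import *
s=load('top')
print('lens',at_z(s,211.4,208.4,.17).round(4),at_d(s,209,208).round(4))
P=[at_z(s,165+x/5,180+y/5,.012)[:2] for x,y in[(104,105),(248,87),(262,225),(107,241)]]
P=np.array(P);print(P.round(4)); 
d=(P[0]-P[1]+P[3]-P[2]);print('ang x',np.degrees(np.arctan2(d[1],d[0])))
c=[at_z(s,270+(x-400)/5,185+y/5,.048)[:2] for x,y in[(567,110),(612,157),(563,201),(522,153)]];c=np.array(c)
print(c.round(4),c.mean(0),[np.degrees(np.arctan2(*(c[(i+1)%4]-c[i])[::-1])).round(1) for i in range(4)])
to(.562,-.265,.16,1.13)
E
```

```text
lens [0.5317 0.3205 0.17  ] [0.5324 0.3266 0.1769]
[[0.5647 0.4473]
 [0.5799 0.3452]
 [0.4823 0.3314]
 [0.4684 0.4409]]
ang x 97.82894026734031
[[ 0.5507  0.0286]
 [ 0.5188 -0.0033]
 [ 0.4876  0.0299]
 [ 0.5202  0.0591]] [0.5193327  0.02858758] [np.float64(-135.0), np.float64(133.2), np.float64(41.9), np.float64(-44.9)]
to [ 0.4052 -0.0784  0.0447] turn -4.069 | now 0.1 [ 0.224  -0.5018  0.2044] [-3.1396e+00 -2.0000e-04  4.1980e-01] [-1.25  0.09  1.37  0.    1.68 -0.1 ] 0.09373700774735767
```

Emit:
carry_out --steps '[[[0.06, -0.012, 0.0], -0.6, -1], [[0.12, -0.024, 0.01], -1.2, -1], [[0.18, -0.036, 0.02], -1.8, -1], [[0.24, -0.048, 0.03], -2.4, -1], [[0.3, -0.06, 0.04], -3.0, -1], [[0.36, -0.07, 0.045], -3.6, -1], [[0.405, -0.078, 0.045], -4.1, -1], [[0.405, -0.078, 0.045], -4.1, -1], [[0.405, -0.078, 0.045], -4.1, -1], [[0.405, -0.078, 0.045], -4.1, -1]]'

```text
time: 1.35
tool_pos: [0.5611, -0.267, 0.1605]
ee_rot: [-3.141, 0.0, 1.133]
wrist_force: [0.1, 0.3, -0.2]
width: 0.0939
finger_force: 0.0
```

Run:
```python
from h import *
s=snap('wrist','w1')
h=cv2.cvtColor(s['image'],cv2.COLOR_RGB2HSV)
m=((h[:,:,0]>100)&(h[:,:,0]<125)&(h[:,:,1]>150)).astype(np.uint8)
n,l,st,ce=cv2.connectedComponentsWithStats(m)
for i in range(1,n):
    if st[i,4]>100: print(st[i],ce[i],at_d(s,*ce[i]).round(4))
print(-s['R'].T@s['t'])
to(.562,-.265,.16,1.13)
```

```text
[ 298  162   42   42 1375] [318.24509091 182.16654545] [ 0.5626 -0.2614  0.0279]
[ 0.59594019 -0.19128023  0.34052738]
to [ 0.0022 -0.0001  0.0007] turn 0.018 | now 1.4 [ 0.5612 -0.2671  0.1607] [3.1415e+00 3.0000e-04 1.1331e+00] [-0.54  0.26  1.26 -0.    1.62 -0.1 ] 0.09400056782417701
```

View pics/w1.png

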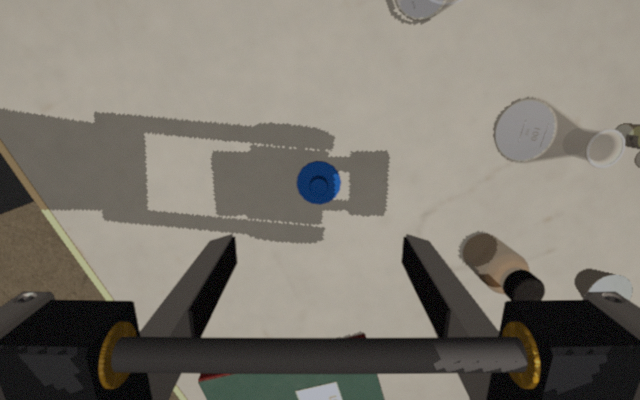

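Run:
```python
from h import *
s=load('w1'); print(s['R'][2])
p=at_z(s,318.9,182.9,.008); print(p.round(4))
z=s['z_map'][150:215,285:355]; P=np.array([at_d(s,u,v) for u in range(285,355) for v in range(150,215)])
k=P[(P[:,2]>.024)&(P[:,2]<.05)]; f=P[(P[:,2]>.007)&(P[:,2]<.014)]
for q in(k,f): print(len(q),q.mean(0).round(4),(q.max(0)/2+q.min(0)/2).round(4),np.ptp(q,0).round(4))
print(np.median(P[P[:,2]<.005],0))
im=cv2.resize(s['image'][155:210,285:355,::-1],None,fx=8,fy=8,interpolation=cv2.INTER_CUBIC);cv2.imwrite('pics/c2.png',im)
```

```text
[-0.1209294  -0.25958296 -0.95811939]
[ 0.5607 -0.2669  0.008 ]
285 [ 0.5604 -0.2652  0.0285] [ 0.5602 -0.2656  0.0277] [0.0173 0.0172 0.0066]
1182 [ 0.5607 -0.2645  0.0108] [ 0.5601 -0.2656  0.0107] [0.0431 0.0431 0.0061]
[ 0.56338198 -0.26833047  0.00057694]
```

Emit:
carry_out --steps '[[[0.001, -0.0014, 0.06], 0, -1], [[0.001, -0.0014, 0.11], 0, -1], [[0.001, -0.0014, 0.14], 0, -1], [[0.001, -0.0014, 0.147], 0, -1], [[0.001, -0.0014, 0.147], 0, -1], [[0.001, -0.0014, 0.147], 0, -1]]'

```text
time: 2.15
tool_pos: [0.5627, -0.2656, 0.016]
ee_rot: [3.137, 0.0, 1.135]
wrist_force: [-0.7, -0.3, -0.2]
width: 0.0941
finger_force: 0.0
```

Emit:
carry_out --steps '[[[0, 0, 0], 0, 0.3], [[0, 0, 0], 0, 1], [[0, 0, 0], 0, 1], [[0, 0, 0], 0, 1], [[0, 0, 0], 0, 1], [[0, 0, 0], 0, 1], [[0, 0, 0], 0, 1], [[0, 0, 0], 0, 1]]'

```text
time: 3.15
tool_pos: [0.5614, -0.2645, 0.0135]
ee_rot: [3.142, 0.0, 1.135]
wrist_force: [-0.1, 0.1, 0.3]
width: 0.0172
finger_force: 15.4
```

Emit:
carry_out --steps '[[[0, 0, -0.03], 0, 1], [[0, 0, -0.09], 0, 1], [[0, 0, -0.15], 0, 1], [[0, 0, -0.155], 0, 1], [[0, 0, -0.155], 0, 1]]'

```text
time: 3.78
tool_pos: [0.5614, -0.2645, 0.1686]
ee_rot: [3.141, 0.0, 1.135]
wrist_force: [0.1, 0.4, -0.6]
width: 0.0168
finger_force: 30.0
```

Run:
```python
from h import *
to(.5195,.0285,.168,np.radians(135))
```

```text
to [ 0.248  -0.1616  0.0005] turn -6.995 | now 3.775 [ 0.5614 -0.2645  0.1686] [3.1409e+00 1.0000e-04 1.1354e+00] [-0.53  0.25  1.25 -0.    1.64 -0.1 ] 0.01678173349665151
```

Emit:
carry_out --steps '[[[0.025, -0.016, 0], -0.7, 1], [[0.06, -0.039, 0], -1.6, 1], [[0.095, -0.062, 0], -2.6, 1], [[0.13, -0.085, 0], -3.6, 1], [[0.165, -0.107, 0], -4.6, 1], [[0.2, -0.13, 0], -5.6, 1], [[0.23, -0.15, 0], -6.5, 1], [[0.248, -0.162, 0], -7, 1], [[0.248, -0.162, 0], -7, 1], [[0.248, -0.162, 0], -7, 1]]'

```text
time: 5.03
tool_pos: [0.5185, 0.028, 0.1668]
ee_rot: [-3.139, -0.002, 2.355]
wrist_force: [0.5, 0.5, -0.5]
width: 0.017
finger_force: 30.0
```

Run:
```python
from h import *
s=snap('wrist','w2'); to(.5195,.0285,.168,np.radians(135))
im=cv2.resize(s['image'][110:310,190:450,::-1],None,fx=3,fy=3,interpolation=cv2.INTER_CUBIC);cv2.imwrite('pics/c3.png',im)
```

```text
to [-0.0001  0.001  -0.0008] turn -0.006 | now 5.075 [0.5187 0.0278 0.1672] [-3.1397e+00 -1.2000e-03  2.3551e+00] [-0.06  0.03  1.5  -0.    1.61 -0.84] 0.017027833704488442
```

View pics/c3.png

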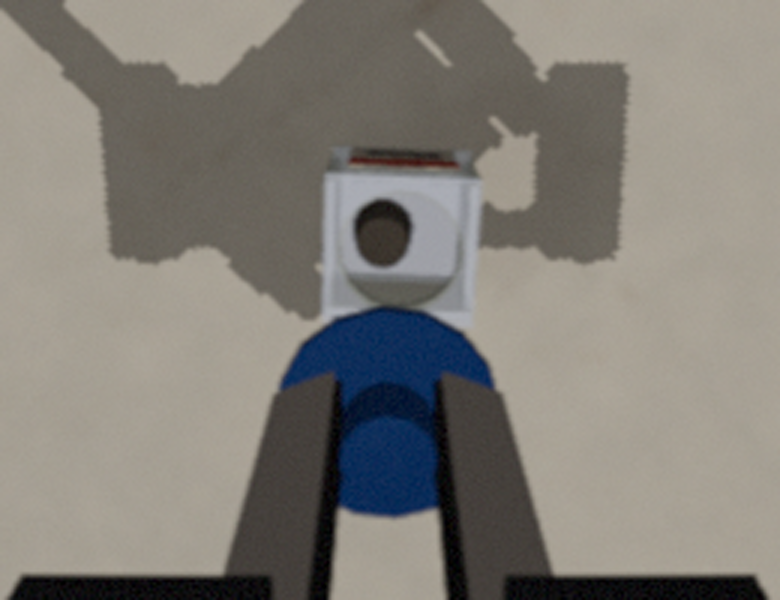

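Run:
```python
from h import *
s=load('w2')
f=lambda x,y,z: at_z(s,190+(x+.5)/3-.5,110+(y+.5)/3-.5,z)
m=f(401,247.5,.048); 
l=f(387.5,414,.1617); a=f(325,172,.048);b=f(481,176,.048); d=b-a
print('mouth',m.round(4),'lid',l.round(4),'edge',np.linalg.norm(d),np.degrees(np.arctan2(d[1],d[0])))
print('dia',np.linalg.norm(f(281,414,.1637)-f(494,414,.1637)),np.linalg.norm(f(341,247,.048)-f(461,247,.048)))
print('face mid + 23 inward',((a+b)/2).round(4), 'lidtop',f(387.5,308,.1637).round(4))
# depth based: jar top plane points, lid points
vv,uu=np.mgrid[150:235,285:365]; P=np.array([at_d(s,u,v) for u,v in zip(uu.ravel(),vv.ravel())])
q=P[(P[:,2]>.04)&(P[:,2]<.056)]; r=cv2.minAreaRect(q[:,:2].astype(np.float32)*1000); print('jar top',len(q),r)
vv,uu=np.mgrid[205:285,270:370]; P=np.array([at_d(s,u,v) for u,v in zip(uu.ravel(),vv.ravel())])
h=cv2.cvtColor(s['image'],cv2.COLOR_RGB2HSV)[205:285,270:370].reshape(-1,3)
q=P[(P[:,2]>.12)&(h[:,1]>150)&(h[:,0]>100)]; print('lid',np.percentile(q,[1,50,99],axis=0).round(4))
o=robot.get_obs();y=o['ee_rot'][2];T=np.array([[np.cos(y),np.sin(y)],[np.sin(y),-np.cos(y)]])
for n,c in(('mouth',m),('lid',l)): print(n,'in tool',(T.T@(c[:2]-o['tool_pos'][:2])).round(4))
```

```text
mouth [0.5201 0.0308 0.048 ] lid [0.5189 0.0268 0.1617] edge 0.04568452048615348 43.50902293738936
dia 0.040988883770826566 0.03584592824726325
face mid + 23 inward [0.5047 0.047  0.048 ] lidtop [0.5031 0.0427 0.1637]
jar top 1325 ((520.4830932617188, 29.65170669555664), (46.039180755615234, 46.42237091064453), 42.91618728637695)
lid [[0.4981 0.0097 0.1628]
 [0.5141 0.0319 0.1651]
 [0.5357 0.0477 0.1958]]
mouth in tool [0.0012 0.0031]
lid in tool [-0.0009 -0.0006]
```

Emit:
carry_out --steps '[[[0.002, 0.0033, 0.03], 0.17, 1], [[0.002, 0.0033, 0.07], 0.17, 1], [[0.002, 0.0033, 0.089], 0.17, 1], [[0.002, 0.0033, 0.089], 0.17, 1], [[0.002, 0.0033, 0.089], 0.17, 1], [[0.002, 0.0033, 0.089], 0.17, 1]]'

```text
time: 5.82
tool_pos: [0.5211, 0.0321, 0.0811]
ee_rot: [3.14, 0.002, 2.327]
wrist_force: [-0.0, -0.4, 0.7]
width: 0.0169
finger_force: 30.0
```

Run:
```python
from h import *
s=snap('wrist','w3'); t=snap('scene','s3'); to(.5195,.0285,.168,np.radians(133.2))
im=cv2.resize(s['image'][180:310,225:415,::-1],None,fx=4,fy=4,interpolation=cv2.INTER_CUBIC)
o=np.zeros((600,800,3),np.uint8);o[:520,:760]=im
c=cv2.resize(t['image'][200:250,295:345,::-1],None,fx=4,fy=4,interpolation=cv2.INTER_CUBIC);o[400:600,600:800]=c
cv2.imwrite('pics/c4.png',o)
```

```text
to [-0.002  -0.0034 -0.0873] turn 0.014 | now 5.925 [0.5208 0.0323 0.0807] [3.1401e+00 1.8000e-03 2.3272e+00] [-0.05  0.08  1.63 -0.    1.43 -0.8 ] 0.016895539563718302
```

View pics/c4.png

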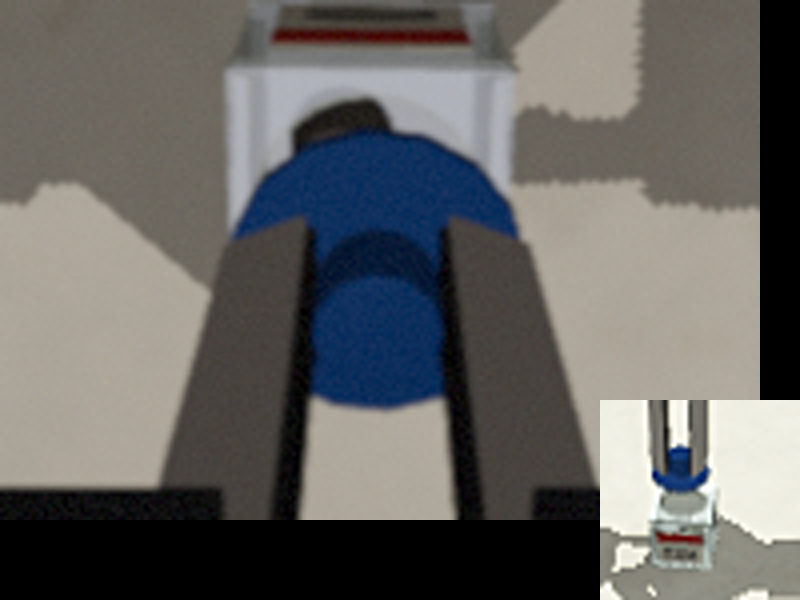

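Run:
```python
from h import *
s=load('w3'); o=robot.get_obs();y=o['ee_rot'][2];T=np.array([[np.cos(y),np.sin(y)],[np.sin(y),-np.cos(y)]])
f=lambda x,y_,z: (T.T@(at_z(s,225+(x+.5)/4-.5,180+(y_+.5)/4-.5,z)[:2]-o['tool_pos'][:2])*1e3).round(2)
print('jar',f(227,68,.048),f(516,68,.048),'flange far',f(378,131,.0772),f(237,235,.0772),f(518,235,.0772),'knob',f(314,340,.0952),f(444,340,.0952),f(379,274,.0952),f(379,408,.0952))
```

```text
jar [ 21.18 -24.45] [21.14 21.89] flange far [20.58 -0.32] [  4.81 -20.57] [ 4.76 19.8 ] knob [-2.53 -8.86] [-2.55  8.4 ] [ 7.05 -0.23] [-12.74  -0.23]
```

Emit:
carry_out --steps '[[[0.0, -0.001, 0.006], 0, 1], [[0.0, -0.001, 0.012], 0, 1], [[0.0, -0.001, 0.018], 0, 1], [[0.0, -0.001, 0.022], 0, 1], [[0.0, -0.001, 0.0245], 0, 1], [[0.0, -0.001, 0.0245], 0, 1], [[0.0, -0.001, 0.0245], 0, 1]]'

```text
time: 6.8
tool_pos: [0.5193, 0.0317, 0.0554]
ee_rot: [-3.142, 0.0, 2.327]
wrist_force: [-1.5, -0.2, 3.6]
width: 0.0169
finger_force: 30.0
```

Run:
```python
from h import *
s=snap('wrist','w4'); t=snap('scene','s4'); print(robot.get_obs()['wrist_force']);to(.5195,.0285,.0555)
im=cv2.resize(s['image'][180:310,225:415,::-1],None,fx=4,fy=4,interpolation=cv2.INTER_CUBIC)
o=np.zeros((600,800,3),np.uint8);o[:520,:760]=im
c=cv2.resize(t['image'][200:250,295:345,::-1],None,fx=4,fy=4,interpolation=cv2.INTER_CUBIC);o[400:600,600:800]=c
cv2.imwrite('pics/c5.png',o)
```

```text
[-0.96504366  0.13062943  4.05127768]
to [-0.0025 -0.0021 -0.0001] turn 0 | now 6.9 [0.5193 0.0318 0.0554] [3.1416e+00 2.0000e-04 2.3274e+00] [-0.05  0.1   1.66 -0.    1.38 -0.8 ] 0.017199904471157195
```

View pics/c5.png

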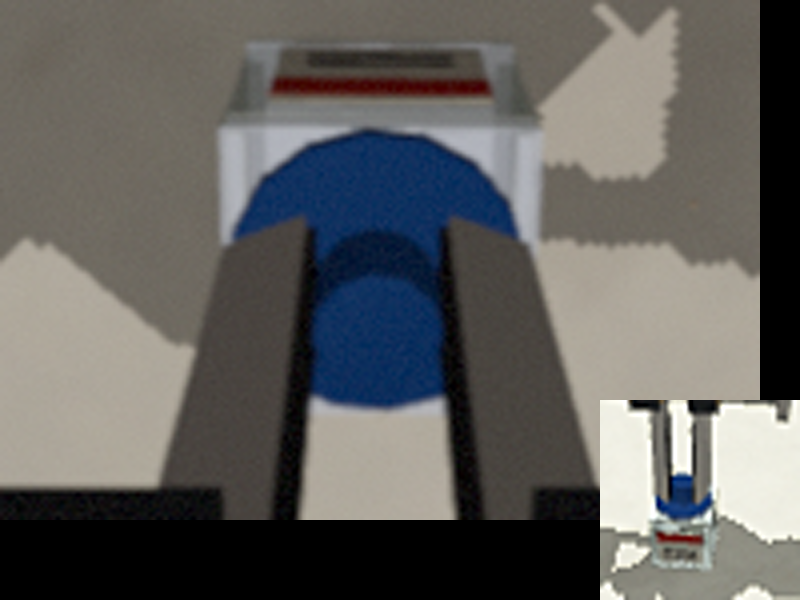

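Emit:
carry_out --steps '[[[0, 0, -0.0005], 0, 0.4], [[0, 0, -0.0005], 0, 0.0], [[0, 0, -0.0005], 0, -0.5], [[0, 0, -0.0005], 0, -1], [[0, 0, -0.0005], 0, -1], [[0, 0, -0.0005], 0, -1], [[0, 0, -0.0005], 0, -1], [[0, 0, -0.0005], 0, -1]]'

```text
time: 7.9
tool_pos: [0.5193, 0.0318, 0.0555]
ee_rot: [-3.142, 0.0, 2.327]
wrist_force: [-0.1, -0.4, -0.8]
width: 0.0926
finger_force: 0.0
```

Emit:
carry_out --steps '[[[0, 0, -0.02], 0, -1], [[0, 0, -0.06], 0, -1], [[0, 0, -0.1], 0, -1], [[0, 0, -0.11], 0, -1], [[0, 0, -0.11], 0, -1], [[0, 0, -0.11], 0, -1]]'

```text
time: 8.65
tool_pos: [0.5181, 0.0318, 0.1631]
ee_rot: [-3.139, -0.003, 2.327]
wrist_force: [-0.5, 0.8, 0.3]
width: 0.0936
finger_force: 0.0
```

Run:
```python
from h import *
s=snap('wrist','w5'); t=snap('scene','s5')
im=cv2.resize(s['image'][120:250,225:415,::-1],None,fx=4,fy=4,interpolation=cv2.INTER_CUBIC)
o=np.zeros((600,800,3),np.uint8);o[:520,:760]=im
c=cv2.resize(t['image'][200:250,295:345,::-1],None,fx=4,fy=4,interpolation=cv2.INTER_CUBIC);o[400:600,600:800]=c
cv2.imwrite('pics/c6.png',o)
o=robot.get_obs();y=o['ee_rot'][2];T=np.array([[np.cos(y),np.sin(y)],[np.sin(y),-np.cos(y)]])
P=np.array([at_d(s,u,v) for u in range(270,370) for v in range(130,240)])
L=P.copy();L[:,:2]=(P[:,:2]-o['tool_pos'][:2])@T
for lo,hi in((.042,.0505),(.0505,.058),(.064,.08)):
    q=L[(L[:,2]>lo)&(L[:,2]<hi)];print(len(q),q.mean(0).round(4),cv2.minAreaRect(q[:,:2].astype(np.float32)*1e3))
to(.52,.03,.007)
```

```text
771 [-0.0011  0.0006  0.0485] ((-3.077953338623047, 0.195892333984375), (45.85035705566406, 46.74311065673828), 89.54986572265625)
1462 [-0.0002 -0.0001  0.0529] ((-1.771127700805664, -0.39885902404785156), (43.10725784301758, 43.42520523071289), 88.50704956054688)
370 [-0.0008 -0.0001  0.0704] ((-1.5633316040039062, 0.09289360046386719), (17.1662654876709, 16.679746627807617), 0.9407706260681152)
to [-0.003   0.0005  0.1563] turn 0 | now 8.75 [0.5182 0.0318 0.1633] [-3.1388e+00 -2.7000e-03  2.3274e+00] [-0.05  0.03  1.51 -0.    1.6  -0.8 ] 0.09385195955568053
```

View pics/c6.png

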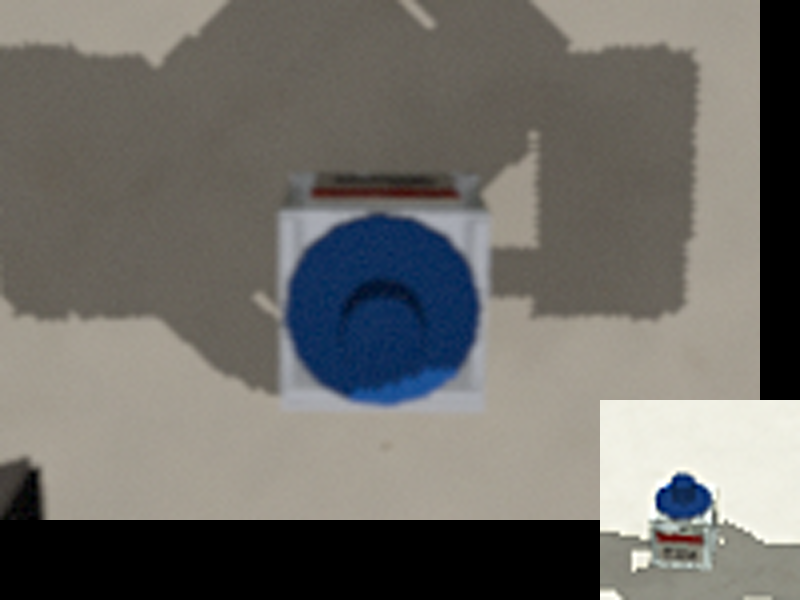

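Emit:
carry_out --steps '[[[-0.0025, 0, 0.05], 0, -1], [[-0.0025, 0, 0.1], 0, -1], [[-0.0025, 0, 0.13], 0, -1], [[-0.0025, 0, 0.15], 0, -1], [[-0.0025, 0, 0.155], 0, -1], [[-0.0025, 0, 0.155], 0, -1], [[-0.0025, 0, 0.155], 0, -1], [[-0.0025, 0, 0.155], 0, -1]]'

```text
time: 9.75
tool_pos: [0.5218, 0.0299, 0.0116]
ee_rot: [3.14, 0.002, 2.327]
wrist_force: [-0.7, 0.3, 0.3]
width: 0.0938
finger_force: 0.0
```

Emit:
carry_out --steps '[[[0, 0, 0], 0, -0.6], [[0, 0, 0], 0, -0.3], [[0, 0, 0], 0, -0.1], [[0, 0, 0], 0, 0.02], [[0, 0, 0], 0, 0.1], [[0, 0, 0], 0, 0.3], [[0, 0, 0], 0, 1], [[0, 0, 0], 0, 1], [[0, 0, 0], 0, 1]]'

```text
time: 10.88
tool_pos: [0.521, 0.03, 0.0104]
ee_rot: [-3.142, 0.0, 2.327]
wrist_force: [-0.1, -0.1, -0.3]
width: 0.0458
finger_force: 30.0
```

Run:
```python
from h import *
a=np.radians(97.8); L=np.array([.5325,.3215]); p=L-.12*np.array([np.cos(a),np.sin(a)]); print(p)
to(p[0],p[1],.17-.024+.007,a)
s=snap('wrist','w6');P=np.array([at_d(s,u,v) for u in range(260,380) for v in range(180,320)])
```

```text
[0.54878587 0.20261026]
to [ 0.1064  0.1387 -0.1426] turn 3.555 | now 10.875 [0.521  0.03   0.0104] [-3.1416  0.      2.3274] [-0.05  0.15  1.7  -0.    1.29 -0.81] 0.045795553626280766
```

Emit:
carry_out --steps '[[[0, 0, -0.01], 0, 1], [[0, 0, -0.03], 0, 1], [[0, 0, -0.055], 0, 1], [[0, 0, -0.08], 0, 1], [[0, 0, -0.105], 0, 1], [[0, 0, -0.13], 0, 1], [[0, 0, -0.142], 0, 1], [[0, 0, -0.146], 0, 1], [[0, 0, -0.146], 0, 1], [[0, 0, -0.146], 0, 1]]'

```text
time: 12.18
tool_pos: [0.5203, 0.03, 0.1552]
ee_rot: [-3.14, -0.002, 2.327]
wrist_force: [-0.2, -0.6, -2.3]
width: 0.0461
finger_force: 30.0
```

Emit:
carry_out --steps '[[[0.008, 0.01, 0], 0.3, 1], [[0.024, 0.03, 0], 0.8, 1], [[0.04, 0.05, 0], 1.4, 1], [[0.056, 0.07, 0], 2.0, 1], [[0.07, 0.09, 0], 2.6, 1], [[0.08, 0.102, 0], 3.1, 1], [[0.084, 0.109, 0], 3.45, 1], [[0.085, 0.111, 0], 3.55, 1], [[0.085, 0.111, 0], 3.55, 1], [[0.085, 0.111, 0], 3.55, 1]]'

```text
time: 13.42
tool_pos: [0.5432, 0.1675, 0.1563]
ee_rot: [-3.141, 0.0, 1.708]
wrist_force: [0.9, 0.2, -2.2]
width: 0.046
finger_force: 30.0
```

Run:
```python
from h import *
to(.5488,.2026,.1564,np.radians(97.8))
s=snap('wrist','w7');t=snap('scene','s7');p=snap('top','t7')
o=np.zeros((600,800,3),np.uint8)
o[:400,:640]=s['image'][:,:,::-1]
o[400:600,:300]=cv2.resize(t['image'][200:300,180:330,::-1],None,fx=2,fy=2,interpolation=cv2.INTER_CUBIC)
o[400:600,320:620]=cv2.resize(p['image'][170:270,170:320,::-1],None,fx=2,fy=2,interpolation=cv2.INTER_CUBIC)
cv2.imwrite('pics/c7.png',o)
```

```text
to [ 0.034   0.0103 -0.0002] turn 0.005 | now 13.425 [0.5432 0.1675 0.1563] [-3.1411e+00  3.0000e-04  1.7078e+00] [ 0.2   0.14  1.41 -0.    1.59  0.06] 0.04601010760435878
```

View pics/c7.png

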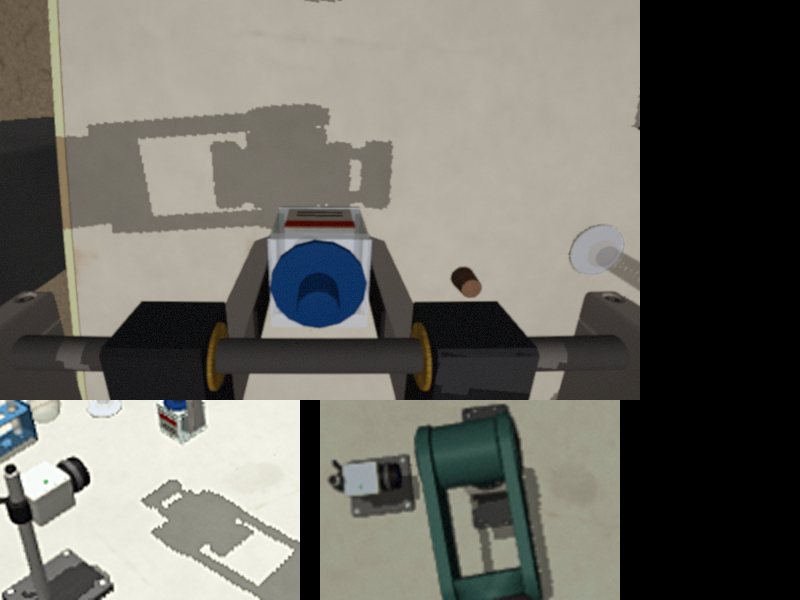

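Run:
```python
from h import *
for tag,(u0,u1,v0,v1) in(('top',(165,250,180,240)),('scene',(160,250,215,330))):
    s=load(tag); g=[(u,v) for u in range(u0,u1) for v in range(v0,v1)]
    P=np.array([at_d(s,u,v) for u,v in g]); I=np.array([s['image'][v,u] for u,v in g]).astype(int)
    br=I.min(1)>110
    for n,m in(('body',(P[:,2]>.12)&(P[:,2]<.22)&br&(P[:,1]<.42)),('dark barrel',(P[:,2]>.12)&(P[:,2]<.22)&~br&(P[:,1]<.375)),('base',(P[:,2]>.004)&(P[:,2]<.025)&~br)):
        q=P[m]
        if len(q)>10: print(tag,n,len(q),np.percentile(q,[2,50,98],axis=0).round(4).tolist(),cv2.minAreaRect(q[:,:2].astype(np.float32)*1e3))
```

```text
top body 267 [[0.5015, 0.3572, 0.1887], [0.5265, 0.3831, 0.1955], [0.552, 0.4091, 0.2011]] ((526.1896362304688, 383.7430725097656), (50.975303649902344, 54.283626556396484), 7.6912713050842285)
top dark barrel 177 [[0.5028, 0.3251, 0.158], [0.5288, 0.3416, 0.188], [0.5521, 0.3643, 0.1976]] ((525.328857421875, 344.7027587890625), (42.25058364868164, 57.19776916503906), 77.59603118896484)
top base 497 [[0.4728, 0.3365, 0.0049], [0.5022, 0.3787, 0.0134], [0.5812, 0.5185, 0.0214]] ((546.7703857421875, 426.5312194824219), (192.73805236816406, 193.04901123046875), 2.6521074771881104)
scene body 355 [[0.498, 0.343, 0.1495], [0.5185, 0.382, 0.1924], [0.5485, 0.4075, 0.1953]] ((526.9667358398438, 372.617919921875), (53.9879264831543, 76.46446990966797), 7.662896633148193)
scene dark barrel 246 [[0.4997, 0.3277, 0.1527], [0.5105, 0.348, 0.1792], [0.5376, 0.3739, 0.1915]] ((521.1141967773438, 353.28094482421875), (35.848636627197266, 55.41593933105469), 19.368059158325195)
scene base 1108 [[0.4698, 0.2787, 0.0051], [0.5312, 0.3796, 0.0122], [0.8687, 0.4521, 0.0182]] ((677.6358642578125, 379.734619140625), (162.30947875976562, 437.3782653808594), 79.03648376464844)
```

Emit:
carry_out --steps '[[[0.006, 0.002, 0], 0, 1], [[0.014, 0.005, 0], 0, 1], [[0.022, 0.008, 0], 0, 1], [[0.03, 0.01, 0], 0, 1], [[0.034, 0.0115, 0], 0, 1], [[0.036, 0.012, 0], 0, 1], [[0.036, 0.012, 0], 0, 1], [[0.036, 0.012, 0], 0, 1], [[0.036, 0.012, 0], 0, 1], [[0.036, 0.012, 0], 0, 1]]'

```text
time: 14.82
tool_pos: [0.5504, 0.2051, 0.1565]
ee_rot: [3.141, 0.0, 1.708]
wrist_force: [0.7, 0.3, -1.0]
width: 0.0454
finger_force: 30.0
```

Run:
```python
from h import *
to(.55,.2035,.1564,np.radians(97.7))
o=robot.get_obs();print(np.abs(o['qvel']).max(),o['finger_force'])
s=snap('wrist','w8');t=snap('scene','s8')
y=o['ee_rot'][2];T=np.array([[np.cos(y),np.sin(y)],[np.sin(y),-np.cos(y)]])
P=np.array([at_d(s,u,v) for u in range(265,375) for v in range(195,335)])
L=P.copy();L[:,:2]=(P[:,:2]-o['tool_pos'][:2])@T
c=o['tool_pos'][2]+.0136
for lo,hi in((.026,.034),(.042,.052)):
    q=L[(L[:,2]>c+lo)&(L[:,2]<c+hi)&(abs(L[:,0])<.03)&(abs(L[:,1])<.022)];print(len(q),q.mean(0).round(4),cv2.minAreaRect(q[:,:2].astype(np.float32)*1e3))
u=np.zeros((500,800,3),np.uint8)
u[:480,:400]=cv2.resize(s['image'][190:350,255:388,::-1],(400,480),interpolation=cv2.INTER_CUBIC)
u[:400,410:770]=cv2.resize(t['image'][185:265,195:267,::-1],None,fx=5,fy=5,interpolation=cv2.INTER_CUBIC)
cv2.imwrite('pics/c8.png',u)
```

```text
to [-0.0015 -0.0006  0.0001] turn 0.014 | now 14.825 [0.5504 0.2051 0.1565] [3.1415e+00 1.0000e-04 1.7076e+00] [ 0.26  0.18  1.36 -0.    1.6   0.12] 0.04538471846051234
0.002613308629304775 29.964809348311974
4688 [ 0.0061 -0.001   0.1989] ((0.7207012176513672, 0.06732368469238281), (44.06136703491211, 44.713890075683594), 89.05460357666016)
1443 [ 0.0026 -0.0011  0.2164] ((-3.085803508758545, 4.14579963684082), (17.664600372314453, 31.588186264038086), 39.451698303222656)
```

View pics/c8.png

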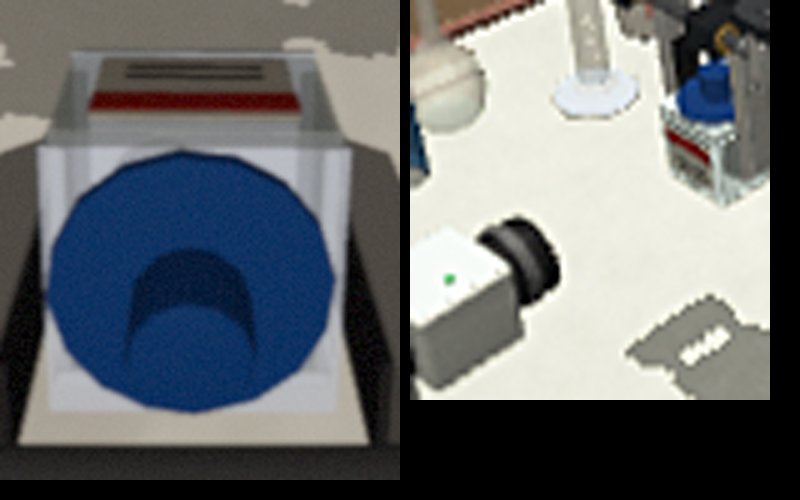

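The picture shows the jar held level between the fingers, with the lid flange centred on it (about (192,280) in the left crop). In the right crop the label faces the lens, so I am handing the job in.

```bash
python3 -c "
from bench import robot
print(robot.close_job())"
```

```text
the job is handed in; nothing more can be done
None
```

The job is handed in at about 15 s: the lid sits fully down on the jar, which is held by its bare sides, level and steady, about 12 cm in front of the lens with the label facing it; the verdict was not shown.

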